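Find the hidden catch of an access hatch and open it

ROBOT

A 6-joint arm with a two-finger parallel gripper is mounted at the origin on a cart in front of the work surface, level with it; the furniture and walls round the work are solid. World frame = base frame: x ahead of the robot, y to its left, z up, the work surface at z = 0. Lengths are in m, angles in degrees, forces in N, time in s.
With the tool pointing down it reaches from about 0.4 to 0.825 m from the base axis. Payload 7 kg.
Tool frame: the origin (TCP) lies on the centre line of the jaws, within the pads' length; the fingertips stand 14 mm ahead of it and the grasp point (between the pads) lies 5 mm behind it; z points along the fingers, y is the line along which they close (so a half turn about z gives the same grasp; the last joint's range is limited). The gripper opens to 88 mm and grips with 3 to 60 N. Pads are 19 mm wide; open, the fingers measure 130 mm over their backs; the gripper's body (78 mm by 193 mm) begins 47 mm behind the grasp point.
Start: joints at [91.163, 20.546, 0.682, 0, -70.136, -16.507], TCP at [0.179, 0.651, 0.241] pointing down, gripper open.
Joint ranges: [-176.03, 176.03], [-82.01, 121.73], [-58.28, 71.71], [-173.87, 95.51], [-174.79, -0.11], [-173.66, 173.66]. Speed limits (degrees/s): [136.94, 136.94, 172.46, 180, 180, 180].

INTERFACE

Orientations are given as [roll, pitch, yaw] about the fixed x, y, z axes, in that order (R = Rz(yaw) Ry(pitch) Rx(roll)).
In Python, from plant import r gives the robot as it stands.
- The arm moves only by the tool send_rows, never from a script. Its argument "steps" is a list of rows, each an object with "dp": the shift along the tool's x, y, z in mm, a list of three; "roll": the turn about the tool's z in rad; "jaw": the opening in per cent of the stroke, from 0 (shut) to 100 (fully open). In form: [{"dp": [tx, ty, tz], "roll": roll, "jaw": jaw}, ...]. A call has 1 to 5 rows; each row is the pose to reach, as a shift and turn from the pose commanded when the call began, along the tool's axes at that moment; what a row does not reach only later rows make up. A row lasts 1/8 s, in which the tool goes at most 62.5 mm and 10.7 degrees, less where a joint would pass 70% of its speed; a pose out of reach is approached as far as the arm can. A call with a gripper value outside its range is refused whole. The fingers move at their own pace and stop on an object; "newtons" is the grip in N (left out, the last holds). Time passes only in rows, so rows that repeat a pose let the fingers close. It gives the time, the measured TCP pose, the force, the opening and the grip force at its end, in the units of the state.
- r.get_state(): the state, without advancing time (a new reading comes with each control period).
- r.capture(name): name is "side" or "top"; returns a dict with "image" (480x640x3 uint8, blue, green, red), "K" (3x3 intrinsics, pixels), "rvec" (rotation vector, rad) and "tvec" (3), from world to camera coordinates, as OpenCV has them. Camera axes: x right, y down, z forward; pixel columns grow to the right and rows downward; lengths in m; the calibration is good to about 2 mm. A picture is of the moment at which its call begins. There is no depth.
- r.close_job(): hands the job in; it is judged then, once.
The state is a dict: "time_s": time; "joints": joint angles; "qd": joint speeds; "joint_torque": joint torques, N m; "tcp_pos": TCP position; "eef_rot": TCP orientation; "contact_force": force on the tool from outside, world axes, zero at the start; "moment": the same for the moment, N m; "gripper_width": finger opening in m; "gripper_force": force on a finger pad.
Only numpy, scipy, OpenCV 4.12 (cv2) and the standard library are available. Lean on these libraries where they do the work, as an engineer would, in place of code of your own. Each camera call takes 0.05 s, during which the arm holds its last target. There are 200 camera calls.

TASK

Open the access hatch that lies face up on the bench. Its catch is hidden: of the five flush round caps in the near rail, four only cover screws and one is a sprung push button; feel along them with the fingertips for the one that gives and press it in until the door springs ajar. Then let the button go and push the door up and over with the fingers until it stays open by itself, leaning back past upright; nothing needs gripping, so do not lift or shift the loose things on the bench.

Things in the scene. Friction and masses are not known exactly. Their poses are not given: they have to be found in the camera images.
- hatch: access hatch, fixed, face up: grey frame 270 mm (x) by 350 mm (y), face 60 mm above the bench. Origin: centre of the underside, z up, x from the near rail with its caps to the hinge rail. Near rail x = -135 to -77 mm; plaster-faced door, flush, x = -74 to +92, y = -142 to +142; hinge axis along y at x = +93, z = 60. A keeper under the free edge hangs 30 mm below the door face
- button (a joint): travel of the hidden button, in m: 0 at rest, 0.007 fully in. It needs about 1.5 N to start and 4 N to go fully in; the door is released at about 0.0035. It springs back when let go. The four screw covers do not give at all
- door (a joint): opening angle of the door, rad: 0 shut and latched; about 0.4 where its sprung lifters leave it once released (free edge 68 mm above the frame); 1.57 upright; 1.92 at the stop. Past about 1.7 it falls slowly to the stop and stays; let go before 1.6 it falls back to 0.4. About 0.4 kg, swings easily
- door_edge (a point): middle of the door's free edge, half-way through its 10 mm thickness; 166 mm from the hinge axis. It moves with the door
- cover_0 (a point): cap place 0 in the near rail (far right, seen from the robot): centre of the top of a round grey cap of 44 mm diameter that sits 1 mm below the frame's face. Any one of the five places may hold the button; the caps look alike. Each sits in a 46 mm hollow that shut fingertips can enter
- cover_1 (a point): cap place 1 in the near rail (right of the middle, seen from the robot): centre of the top of a round grey cap of 44 mm diameter that sits 1 mm below the frame's face. Any one of the five places may hold the button; the caps look alike. Each sits in a 46 mm hollow that shut fingertips can enter
- cover_2 (a point): cap place 2 in the near rail (middle, seen from the robot): centre of the top of a round grey cap of 44 mm diameter that sits 1 mm below the frame's face. Any one of the five places may hold the button; the caps look alike. Each sits in a 46 mm hollow that shut fingertips can enter
- cover_3 (a point): cap place 3 in the near rail (left of the middle, seen from the robot): centre of the top of a round grey cap of 44 mm diameter that sits 1 mm below the frame's face. Any one of the five places may hold the button; the caps look alike. Each sits in a 46 mm hollow that shut fingertips can enter
- cover_4 (a point): cap place 4 in the near rail (far left, seen from the robot): centre of the top of a round grey cap of 44 mm diameter that sits 1 mm below the frame's face. Any one of the five places may hold the button; the caps look alike. Each sits in a 46 mm hollow that shut fingertips can enter
- marker: white and black marker pen, 135 mm long and 17 mm thick, lying on the bench along the right-hand side of the hatch (origin: centre of its underside)
- rosette_mid: white plaster rosette, 100x92x19 mm, lying flat to the right of the hatch (origin: centre of its underside)
- rosette_small: small white plaster rosette, 73x73x19 mm, lying flat to the left of the hatch (origin: centre of its underside)
- chisel: chisel with an orange handle, 232 mm long and 30 mm high, lying to the right of the hatch (origin: middle of its length, underside)

How it is judged:
By the outcome, as a careful person would: the job done as asked, in the order asked, and still so for the second after the job is handed in, with the robot touching nothing.
It also fails if it takes over 61 s, if anything falls off the work surface, if the arm or the gripper's body presses on something with over 40 N, if the wrist force passes 120 N, or if a joint passes its speed limit or range.

## Working session

There is one attempt and no reset: what is moved stays moved. The work goes in short steps, Python scripts to look and compute and a tool call to move; the robot and the scene stay as the last step left them, time stands still between calls to the robot, and variables do not carry over. Pictures are saved under pics/ and viewed, at most 10 in all, crops included, and the job is handed in when it is done.

Besides the shell and the picture viewer there is one more tool, called after "Emit:" by a JSON object that holds its "fn" and its "kwargs", one argument or row to a line. send_rows: Moves the arm, as the interface text tells. Its arguments: {"type":"object","properties":{"steps":{"type":"array","items":{"type":"object","properties":{"dp":{"type":"array","items":{"type":"number"}},"roll":{"type":"number"},"jaw":{"type":"number"}}}},"newtons":{"type":"number"}},"required":["steps"]}

```bash
mkdir -p pics
python3 - <<'E'
from plant import r
import cv2
for n in("top","side"):
    c=r.capture(n);cv2.imwrite(f"pics/{n}0.png",c["image"]);print(n,c["K"],c["rvec"],c["tvec"])
print(r.get_state())
E
```

```text
top [[481.1520602    0.         321.63036756]
 [  0.         481.1520602  246.02818338]
 [  0.           0.           1.        ]] [ 2.16005068 -2.19343619  0.0953119 ] [-0.14050663  0.54569924  1.17827286]
side [[456.66772315   0.         319.45597881]
 [  0.         456.66772315 239.32417686]
 [  0.           0.           1.        ]] [ 0.32595035 -2.7673469   1.26271257] [0.49391329 0.21594531 1.16606747]
{'time_s': 0.1, 'joints': array([ 9.11610529e+01,  2.05879067e+01,  6.39639416e-01, -1.62448591e-02,
       -7.01373138e+01, -1.65074405e+01]), 'qd': array([-0.005141  , -0.06531194,  0.13006647,  0.1170966 ,  0.13592214,
       -0.08098474]), 'joint_torque': array([-1.44786747e-03, -5.84162128e+01,  2.93752402e+01,  7.01555774e+00,
        1.01444384e-02, -4.80595770e-05]), 'tcp_pos': array([0.17855816, 0.6505229 , 0.23971925]), 'eef_rot': array([ 1.79913607e+02, -9.67639130e-03, -1.53519112e+01]), 'contact_force': array([-0.35157141, -0.24395682,  0.12519638]), 'moment': array([-0.02429513, -0.04129062, -0.07156204]), 'gripper_force': 0.0, 'gripper_width': 0.08755902832751417}
```

View pics/top0.png

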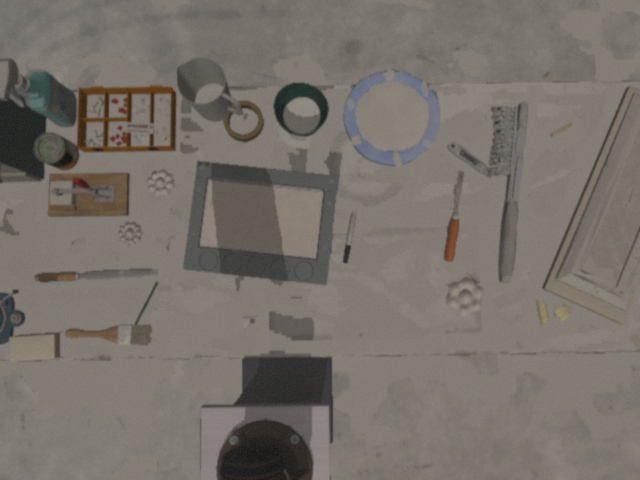

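View pics/side0.png

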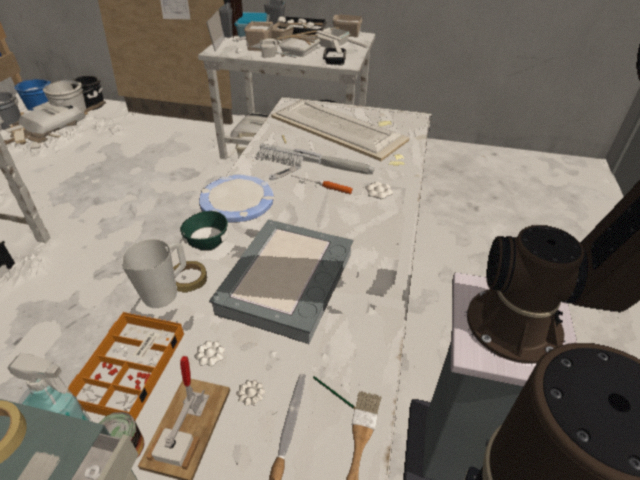

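The top view shows the hatch at px (185-338, 162-283), slightly rotated, with its caps along the lower (near) rail; the arm is off to the left. I'll enlarge it to read off the corners.

Run:
```python
import cv2
a=cv2.imread("pics/top0.png")[150:295,175:350]
cv2.imwrite("pics/topc.png",cv2.convertScaleAbs(cv2.resize(a,None,fx=4,fy=4,interpolation=cv2.INTER_CUBIC),alpha=1.6))
```

```text
(no output)
```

View pics/topc.png

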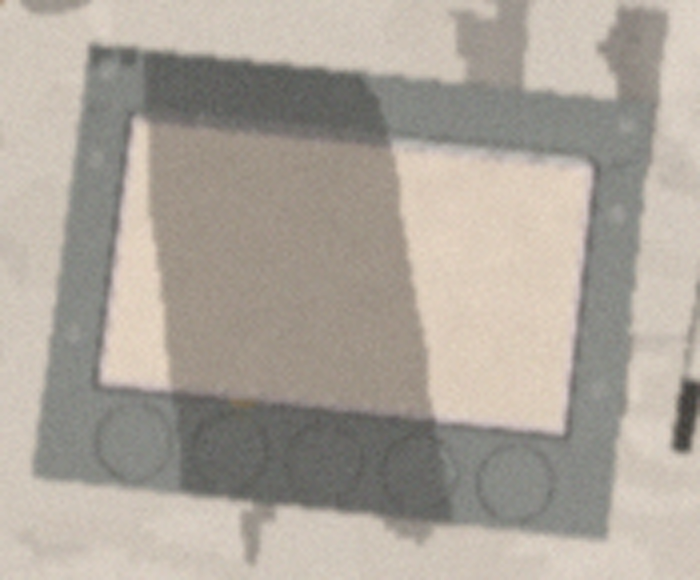

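Enlarged crop: the door corners are at crop px (133,115), (594,160), (567,437), (97,385). The five caps, left to right, are at (133,442), (230,452), (323,461), (419,471), (515,482).

```bash
cat > h.py <<'E'
import numpy as np,cv2
def ray(c,uv,z):
    R=cv2.Rodrigues(np.array(c["rvec"]))[0];C=-R.T@np.array(c["tvec"]).ravel()
    d=R.T@np.linalg.solve(c["K"],[uv[0],uv[1],1.]);return C+d*(z-C[2])/d[2]
E
python3 - <<'E'
from plant import r
from h import *
c=r.capture("top")
f=lambda u,z=.06:ray(c,(175+(u[0]-1.5)/4,150+(u[1]-1.5)/4),z)
caps=[f(u)for u in[(515,482),(419,471),(323,461),(230,452),(133,442)]]
door=[f(u)[:2]for u in[(133,115),(594,160),(567,437),(97,385)]]
fr=[f(u)[:2]for u in[(91,46),(654,100),(607,537),(36,475)]]
for n,D,M in(("door",door,[(92,142),(92,-142),(-74,-142),(-74,142)]),("frame",fr,[(135,175),(135,-175),(-135,-175),(-135,175)])):
    A,_=cv2.estimateAffinePartial2D(np.array(M)/1000.,np.array(D));print(n,A,np.hypot(*A[:,0]),np.degrees(np.arctan2(A[1,0],A[0,0])))
    print((np.array(M)/1000.)@A[:,:2].T+A[:,2]-D)
for p in caps:print(p, np.diff([0,0]))
s=cv2.imread("pics/side0.png");cv2.imwrite("pics/sidec.png",cv2.convertScaleAbs(cv2.resize(s[215:345,205:360],None,fx=4,fy=4,interpolation=cv2.INTER_CUBIC),alpha=1.5))
cs=r.capture("side");R=np.array(cs["rvec"])
for p in caps:print(cv2.projectPoints(p,R,np.array(cs["tvec"]),cs["K"],None)[0].ravel())
print(r.get_state()["tcp_pos"],r.get_state()["eef_rot"],r.get_state()["time_s"])
E
```

```text
door [[ 1.00070524  0.12017305  0.60214927]
 [-0.12017305  1.00070524 -0.00241709]] 1.0078951079688345 -6.847764146990119
[[ 8.75877290e-05  9.57505072e-04]
 [-1.69169676e-03 -9.63048230e-04]
 [ 1.69493519e-03  2.54450142e-05]
 [-9.08526314e-05 -1.99069567e-05]]
frame [[ 0.98402615  0.11769499  0.60259645]
 [-0.11769499  0.98402615 -0.00302235]] 0.9910396389423818 -6.8204928533043185
[[ 1.28813305e-03 -4.48301221e-04]
 [-7.70662076e-04  8.92674262e-04]
 [ 4.27852884e-04 -4.93472223e-04]
 [-9.45353348e-04  4.90930938e-05]]
[ 0.48264265 -0.10390287  0.06      ] [0]
[ 0.49016409 -0.04606212  0.06      ] [0]
[0.49708942 0.01184128 0.06      ] [0]
[0.50338906 0.06798773 0.06      ] [0]
[0.51033632 0.12660289 0.06      ] [0]
[336.62199805 249.30100999]
[329.67541957 262.76655911]
[322.46524405 277.21774099]
[315.13937669 292.24916335]
[306.77936756 309.07302512]
[0.17857768 0.6506717  0.24001313] [ 1.79945385e+02 -7.32581073e-03 -1.53483139e+01] 0.2
```

View pics/sidec.png

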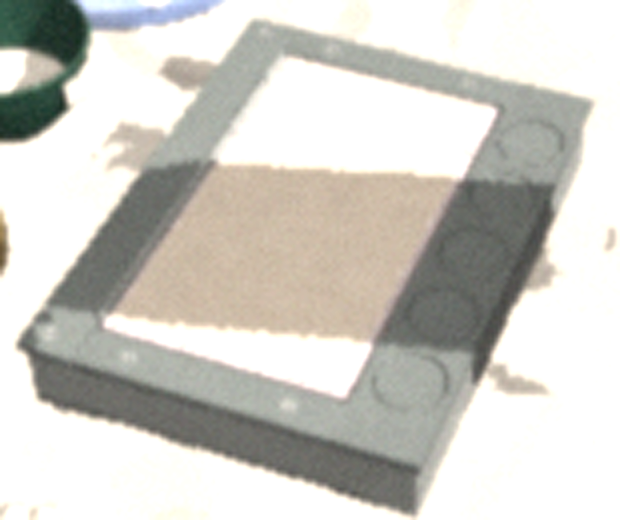

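Side crop: the same five caps, at about full px (337.5,251.7) to (307.7,310.5). That agrees with the reprojection to about 2 px. Hatch centre is about (0.602, -0.003), yaw -6.8°. I'll move towards cap 4 with the jaws shut.

Emit:
{"fn": "send_rows", "kwargs": {
  "steps": [
    {"dp": [45, 41, 0], "roll": -0.148, "jaw": 0},
    {"dp": [90, 82, 0], "roll": -0.148, "jaw": 0},
    {"dp": [135, 123, 0], "roll": -0.148, "jaw": 0},
    {"dp": [180, 164, 0], "roll": -0.148, "jaw": 0},
    {"dp": [225, 205, 0], "roll": -0.148, "jaw": 0}
  ],
  "newtons": 10
}}

```text
time_s: 0.82
tcp_pos: [0.342, 0.3919, 0.2407]
eef_rot: [-180.0, -0.0, -6.8]
contact_force: [1.1, 0.9, 0.0]
gripper_width: 0.0432
gripper_force: 0.0
```

Emit:
{"fn": "send_rows", "kwargs": {
  "steps": [
    {"dp": [39, 48, 0], "roll": 0, "jaw": 0},
    {"dp": [78, 96, 0], "roll": 0, "jaw": 0},
    {"dp": [118, 144, 0], "roll": 0, "jaw": 0},
    {"dp": [157, 192, 0], "roll": 0, "jaw": 0},
    {"dp": [196, 240, 0], "roll": 0, "jaw": 0}
  ]
}}

```text
time_s: 1.45
tcp_pos: [0.508, 0.1302, 0.2408]
eef_rot: [-180.0, -0.0, -6.8]
contact_force: [1.9, 1.2, 0.1]
gripper_width: 0.0006
gripper_force: 0.0
```

Emit:
{"fn": "send_rows", "kwargs": {
  "steps": [
    {"dp": [3, 5, 40], "roll": 0, "jaw": 0},
    {"dp": [3, 5, 80], "roll": 0, "jaw": 0},
    {"dp": [3, 5, 120], "roll": 0, "jaw": 0},
    {"dp": [3, 5, 145], "roll": 0, "jaw": 0},
    {"dp": [3, 5, 145], "roll": 0, "jaw": 0}
  ]
}}

```text
time_s: 2.08
tcp_pos: [0.5084, 0.1258, 0.0938]
eef_rot: [179.8, 0.2, -6.9]
contact_force: [-0.1, 0.7, 0.7]
gripper_width: 0.0008
gripper_force: 0.0
```

Run:
```python
from plant import r
from h import *
a=r.capture("side");s=a["image"]
t=r.get_state()["tcp_pos"]+[0,0,-.014];print(t,cv2.projectPoints(t,np.array(a["rvec"]),np.array(a["tvec"]),a["K"],None)[0])
b=r.capture("top")["image"]
A=cv2.resize(s[215:345,230:360],(520,520),interpolation=cv2.INTER_CUBIC)
cv2.imwrite("pics/s1.png",cv2.convertScaleAbs(A,alpha=1.5))
```

```text
[0.50945381 0.12641966 0.08133921] [[[307.10983066 303.30093321]]]
```

View pics/s1.png

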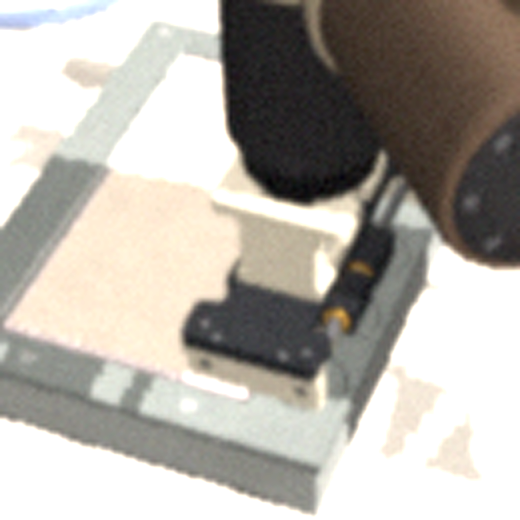

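Side crop: the shut gripper is over cap 4, with the body hiding the tips. The body's narrow side lies along hatch x. Now I'll feel downwards.

Emit:
{"fn": "send_rows", "kwargs": {
  "steps": [
    {"dp": [1, 0, 10], "roll": 0, "jaw": 0},
    {"dp": [1, 0, 18], "roll": 0, "jaw": 0},
    {"dp": [1, 0, 20], "roll": 0, "jaw": 0},
    {"dp": [1, 0, 21], "roll": 0, "jaw": 0}
  ]
}}

```text
time_s: 2.68
tcp_pos: [0.5106, 0.1265, 0.0745]
eef_rot: [180.0, 0.0, -6.9]
contact_force: [0.1, -0.2, -0.3]
gripper_width: 0.0005
gripper_force: 0.0
```

Emit:
{"fn": "send_rows", "kwargs": {
  "steps": [
    {"dp": [0, 0, 1], "roll": 0, "jaw": 0},
    {"dp": [0, 0, 2], "roll": 0, "jaw": 0}
  ]
}}

```text
time_s: 2.92
tcp_pos: [0.5108, 0.1266, 0.0733]
eef_rot: [-180.0, -0.0, -6.8]
contact_force: [-5.2, -0.2, 15.4]
gripper_width: 0.0004
gripper_force: 7.2
```

Cap 4 is rigid (15 N, no give). On to cap 3.

Emit:
{"fn": "send_rows", "kwargs": {
  "steps": [
    {"dp": [0, 0, -12], "roll": 0, "jaw": 0},
    {"dp": [0, 30, -14], "roll": 0, "jaw": 0},
    {"dp": [0, 58, -12], "roll": 0, "jaw": 0},
    {"dp": [0, 58, -3], "roll": 0, "jaw": 0},
    {"dp": [0, 58, -2], "roll": 0, "jaw": 0}
  ]
}}

```text
time_s: 3.55
tcp_pos: [0.5037, 0.069, 0.0744]
eef_rot: [180.0, 0.0, -6.9]
contact_force: [0.2, -0.0, 0.5]
gripper_width: 0.0004
gripper_force: 0.0
```

Emit:
{"fn": "send_rows", "kwargs": {
  "steps": [
    {"dp": [0, 0, 1], "roll": 0, "jaw": 0},
    {"dp": [0, 0, 2], "roll": 0, "jaw": 0}
  ]
}}

```text
time_s: 3.8
tcp_pos: [0.504, 0.0696, 0.0728]
eef_rot: [-180.0, -0.0, -6.8]
contact_force: [-1.1, 1.2, 2.4]
gripper_width: 0.0005
gripper_force: 1.4
```

Emit:
{"fn": "send_rows", "kwargs": {
  "steps": [
    {"dp": [0, 0, 1], "roll": 0, "jaw": 0},
    {"dp": [0, 0, 2], "roll": 0, "jaw": 0}
  ]
}}

```text
time_s: 4.05
tcp_pos: [0.504, 0.0695, 0.0708]
eef_rot: [-180.0, -0.0, -6.8]
contact_force: [-0.9, 1.2, 3.4]
gripper_width: 0.0005
gripper_force: 1.8
```

Cap 3 gives: 3.4 N after about 2 mm of travel. Pressing on.

Emit:
{"fn": "send_rows", "kwargs": {
  "steps": [
    {"dp": [0, 0, 1], "roll": 0, "jaw": 0},
    {"dp": [0, 0, 2], "roll": 0, "jaw": 0},
    {"dp": [0, 0, 3], "roll": 0, "jaw": 0},
    {"dp": [0, 0, 3], "roll": 0, "jaw": 0}
  ]
}}

```text
time_s: 4.55
tcp_pos: [0.504, 0.0692, 0.0677]
eef_rot: [-180.0, -0.0, -6.9]
contact_force: [1.1, 2.8, 3.5]
gripper_width: 0.0004
gripper_force: 1.8
```

Emit:
{"fn": "send_rows", "kwargs": {
  "steps": [
    {"dp": [0, 0, -8], "roll": 0, "jaw": 0},
    {"dp": [-5, 0, -18], "roll": 0, "jaw": 0},
    {"dp": [-35, 0, -25], "roll": 0, "jaw": 0},
    {"dp": [-40, 0, -30], "roll": 0, "jaw": 0},
    {"dp": [-40, 0, -30], "roll": 0, "jaw": 0}
  ]
}}

```text
time_s: 5.18
tcp_pos: [0.4641, 0.0739, 0.0985]
eef_rot: [-180.0, -0.1, -6.8]
contact_force: [0.5, -0.2, 0.7]
gripper_width: 0.0005
gripper_force: 0.0
```

Run:
```python
from plant import r
from h import *
s=r.capture("side")["image"]
cv2.imwrite("pics/s2.png",cv2.convertScaleAbs(cv2.resize(s[180:345,200:400],(800,660),interpolation=cv2.INTER_CUBIC)[:600],alpha=1.5))
print(r.get_state()["contact_force"])
```

```text
[-0.43537517 -0.00476295 -0.20676622]
```

View pics/s2.png

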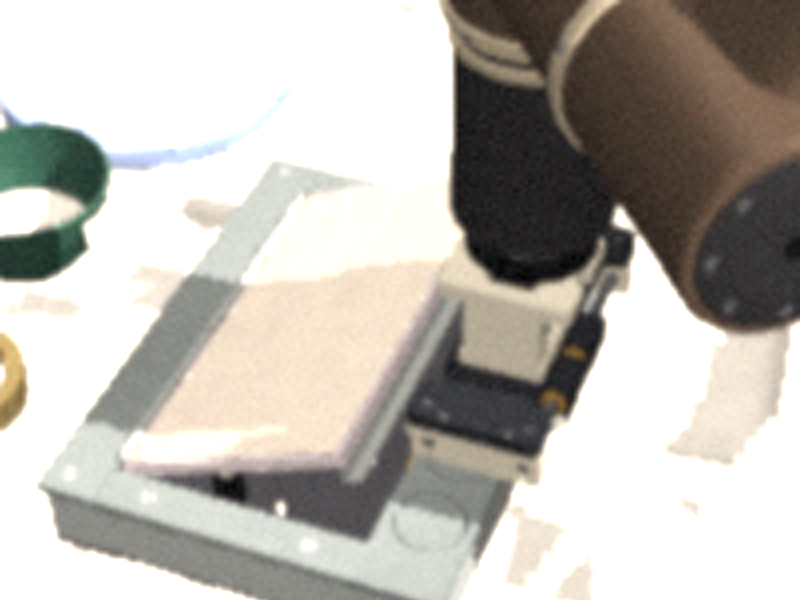

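The side crop shows the door sprung ajar at about 0.4 rad, with the keeper strip running along its whole free edge. The button is free and the gripper is clear. I'll push the keeper corner along its arc, starting from mid-door.

Emit:
{"fn": "send_rows", "kwargs": {
  "steps": [
    {"dp": [0, 30, 7], "roll": 0, "jaw": 0},
    {"dp": [20, 60, 7], "roll": 0, "jaw": 0},
    {"dp": [50, 60, 7], "roll": 0, "jaw": 0},
    {"dp": [60, 60, 7], "roll": 0, "jaw": 0},
    {"dp": [60, 60, 7], "roll": 0, "jaw": 0}
  ]
}}

```text
time_s: 5.85
tcp_pos: [0.5165, 0.0068, 0.0899]
eef_rot: [180.0, 0.1, -6.9]
contact_force: [-1.3, -0.0, 0.2]
gripper_width: 0.0005
gripper_force: 0.0
```

Emit:
{"fn": "send_rows", "kwargs": {
  "steps": [
    {"dp": [4, 0, 0], "roll": 0, "jaw": 0},
    {"dp": [7, 0, -3], "roll": 0, "jaw": 0},
    {"dp": [10, 0, -10], "roll": 0, "jaw": 0}
  ]
}}

```text
time_s: 6.22
tcp_pos: [0.5221, 0.006, 0.0992]
eef_rot: [179.9, 0.4, -6.9]
contact_force: [-11.5, 7.1, 1.4]
gripper_width: 0.0004
gripper_force: 6.4
```

Emit:
{"fn": "send_rows", "kwargs": {
  "steps": [
    {"dp": [2, 0, -8], "roll": 0, "jaw": 0},
    {"dp": [4, 0, -16], "roll": 0, "jaw": 0},
    {"dp": [7, 0, -24], "roll": 0, "jaw": 0}
  ]
}}

```text
time_s: 6.6
tcp_pos: [0.5319, 0.005, 0.1246]
eef_rot: [180.0, 0.1, -6.8]
contact_force: [-3.2, 0.1, 0.3]
gripper_width: 0.0005
gripper_force: 1.8
```

Run:
```python
from plant import r
from h import *
s=r.capture("side")["image"]
cv2.imwrite("pics/s3.png",cv2.convertScaleAbs(cv2.resize(s[180:325,200:400],(800,580),interpolation=cv2.INTER_CUBIC),alpha=1.5))
print(r.get_state()["contact_force"],r.get_state()["moment"],r.get_state()["tcp_pos"])
```

```text
[-7.63602213  0.20835345  4.19728541] [0.09735007 2.93186685 0.02474752] [0.53282853 0.00493565 0.1257721 ]
```

View pics/s3.png

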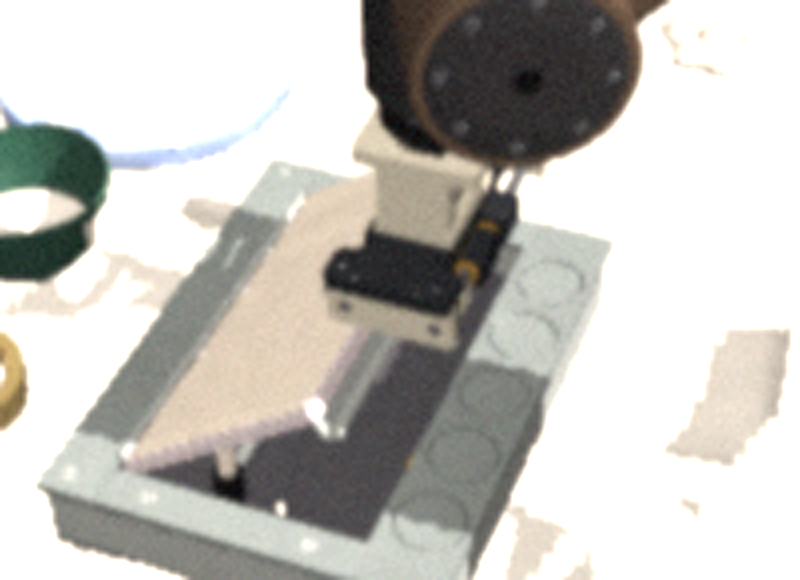

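The side crop shows the door lifting to about 0.6 rad, with the finger at the keeper. Continuing along the arc.

Emit:
{"fn": "send_rows", "kwargs": {
  "steps": [
    {"dp": [7, 0, -14], "roll": 0, "jaw": 0},
    {"dp": [17, 0, -29], "roll": 0, "jaw": 0},
    {"dp": [27, 0, -41], "roll": 0, "jaw": 0},
    {"dp": [39, 0, -53], "roll": 0, "jaw": 0}
  ]
}}

```text
time_s: 7.15
tcp_pos: [0.5728, 0.0002, 0.1786]
eef_rot: [-180.0, -0.1, -6.9]
contact_force: [-1.2, -1.5, -0.3]
gripper_width: 0.0005
gripper_force: 0.6
```

Emit:
{"fn": "send_rows", "kwargs": {
  "steps": [
    {"dp": [13, 0, -11], "roll": 0, "jaw": 0},
    {"dp": [27, 0, -21], "roll": 0, "jaw": 0},
    {"dp": [42, 0, -29], "roll": 0, "jaw": 0},
    {"dp": [57, 0, -35], "roll": 0, "jaw": 0}
  ]
}}

```text
time_s: 7.65
tcp_pos: [0.6302, -0.0066, 0.2137]
eef_rot: [-180.0, -0.1, -6.9]
contact_force: [-0.6, 0.2, -0.1]
gripper_width: 0.0005
gripper_force: 0.3
```

Emit:
{"fn": "send_rows", "kwargs": {
  "steps": [
    {"dp": [14, 0, -5], "roll": 0, "jaw": 0},
    {"dp": [29, 0, -8], "roll": 0, "jaw": 0},
    {"dp": [44, 0, -10], "roll": 0, "jaw": 0},
    {"dp": [60, 0, -10], "roll": 0, "jaw": 0},
    {"dp": [70, 0, -10], "roll": 0, "jaw": 0}
  ]
}}

```text
time_s: 8.28
tcp_pos: [0.6997, -0.015, 0.223]
eef_rot: [-180.0, -0.1, -6.9]
contact_force: [-0.0, 0.2, -0.3]
gripper_width: 0.0005
gripper_force: 0.0
```

Run:
```python
from plant import r
from h import *
s=r.capture("side")["image"]
cv2.imwrite("pics/s4.png",cv2.convertScaleAbs(cv2.resize(s[140:325,160:400],(778,600),interpolation=cv2.INTER_CUBIC),alpha=1.5))
print(r.get_state()["contact_force"],r.get_state()["tcp_pos"])
```

```text
[1.87638118 0.23511537 0.87541252] [ 0.70021658 -0.01510956  0.22259029]
```

View pics/s4.png

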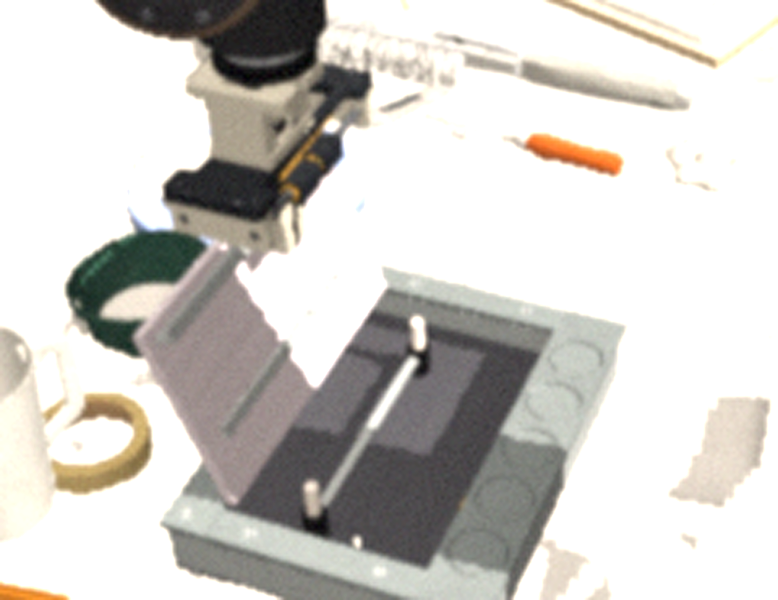

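The side crop shows the door leaning back past upright, with the finger in front of the keeper. I'll back off and check.

Emit:
{"fn": "send_rows", "kwargs": {
  "steps": [
    {"dp": [-15, 0, 0], "roll": 0, "jaw": 0},
    {"dp": [-50, 0, 0], "roll": 0, "jaw": 0},
    {"dp": [-100, 0, 0], "roll": 0, "jaw": 0},
    {"dp": [-150, 0, 0], "roll": 0, "jaw": 0},
    {"dp": [-160, 0, 0], "roll": 0, "jaw": 0}
  ]
}}

```text
time_s: 8.95
tcp_pos: [0.5358, 0.0043, 0.2236]
eef_rot: [-179.9, -0.1, -6.8]
contact_force: [1.7, -0.4, 0.3]
gripper_width: 0.0006
gripper_force: 0.0
```

Emit:
{"fn": "send_rows", "kwargs": {
  "steps": [
    {"dp": [0, 0, 0], "roll": 0, "jaw": 0},
    {"dp": [0, 0, 0], "roll": 0, "jaw": 0},
    {"dp": [0, 0, 0], "roll": 0, "jaw": 0},
    {"dp": [0, 0, 0], "roll": 0, "jaw": 0},
    {"dp": [0, 0, 0], "roll": 0, "jaw": 0}
  ]
}}

```text
time_s: 9.57
tcp_pos: [0.5394, 0.0041, 0.2222]
eef_rot: [180.0, 0.0, -6.9]
contact_force: [-0.3, -0.7, -0.4]
gripper_width: 0.0009
gripper_force: 0.0
```

Run:
```python
from plant import r
from h import *
s=r.capture("side")["image"]
cv2.imwrite("pics/s5.png",cv2.convertScaleAbs(cv2.resize(s[140:325,160:400],(778,600),interpolation=cv2.INTER_CUBIC),alpha=1.5))
print(r.get_state()["contact_force"],r.get_state()["tcp_pos"])
```

```text
[0.33976478 0.64701567 0.18308141] [0.53940991 0.00416116 0.22228406]
```

View pics/s5.png

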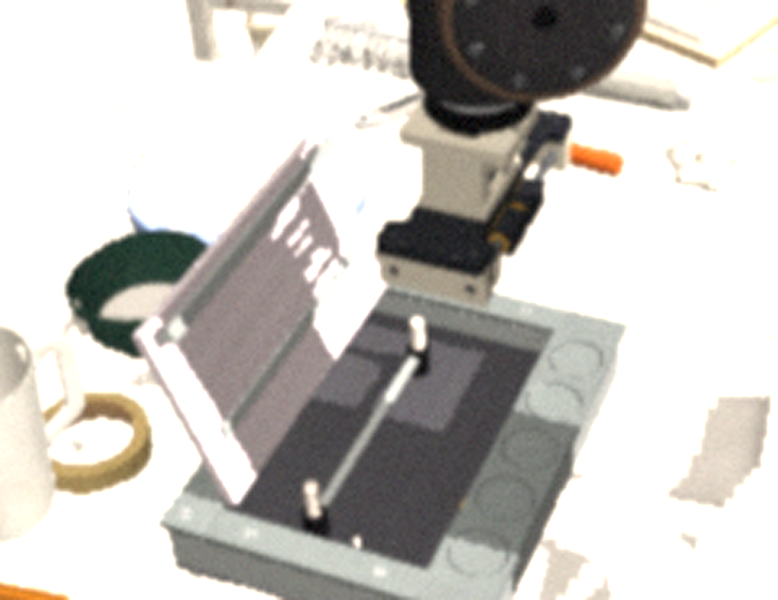

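The side crop shows the door still leaning back open by itself, with the gripper well clear and the loose items undisturbed. Handing in.

```bash
python3 -c "
from plant import r
print(r.close_job())"
```

```text
the job is handed in; nothing more can be done
None
```

The hatch is open: the button was cap 3 (left of the middle), and the door stays leaning back past upright by itself with the gripper clear; the job was handed in at about 9.6 s on the robot's clock.

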